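# Index the fixture and snap the cover onto the terminal box

## Robot

A 6-joint arm with a two-finger parallel gripper is mounted at the origin on a cart in front of the work surface, level with it; the furniture and walls round the work are solid. World frame = base frame: x ahead of the robot, y to its left, z up, the work surface at z = 0. Lengths are in m, angles in rad, forces in N, time in s.
With the tool pointing down it reaches from about 0.425 to 1.125 m from the base axis. Payload 14.9 kg.
Tool frame: the origin (TCP) lies at the very end of the fingers, on their centre line; the grasp point (between the pads) lies 19 mm behind it; z points along the fingers, y is the line along which they close (so a half turn about z gives the same grasp; the last joint's range is limited). The gripper opens to 91 mm and grips with 3 to 60 N. Pads are 32 mm wide; open, the fingers measure 118 mm over their backs; the gripper's body (76 mm by 178 mm) begins 60 mm behind the grasp point.
Start: joints at [-1.365, 0.379, 1.734, -0, 1.028, -0.033], TCP at [0.166, -0.68, 0.179] pointing down, gripper open.
Joint ranges: [-2.77, 2.77], [-0.74, 2.19], [0, 2.66], [-1.06, 4.2], [0.31, 2.87], [-3.08, 3.08]. Speed limits (rad/s): [1.89, 1.89, 2.39, 3.14, 3.14, 3.14].

## Interface

Orientations are given as a unit quaternion [x, y, z, w].
In Python, from plant import robot gives the robot as it stands. The module is installed in compiled form; this text tells all that it offers.
- The arm moves only by the shell command python3 -m creep 'ROWS' [OPENING]. ROWS is text: rows parted by semicolons, each of 6 numbers parted by spaces: the shift along the tool's x, y, z in cm, then the turn, a rotation vector about the tool's x, y, z in units of 6 degrees (1.0 is 6 degrees). A call has 1 to 12 rows; each row is the pose to reach, as a shift and turn from the pose commanded when the call began, along the tool's axes at that moment; what a row does not reach only later rows make up. A row lasts 1/10 s, in which the tool goes at most 50 mm and 8.59 degrees, less where a joint would pass 70% of its speed; a pose out of reach is approached as far as the arm can. A call with a gripper value outside its range is refused whole. OPENING is the opening, from -1 (shut) to 1 (fully open), set as the call begins (- or left out, the last holds). The fingers move at their own pace and stop on an object; the grip force is fixed at half the most. Time passes only in rows, so rows that repeat a pose let the fingers close. It gives the time, the measured TCP pose, the force, the opening and the grip force at its end, in the units of the state.
- robot.get_state(): the state, without advancing time (a new reading comes with each control period).
- robot.grab_frame(name): name is "scene" or "top" or "wrist"; returns a dict with "frame" (480x640x3 uint8, blue, green, red), "camera_matrix" (3x3 intrinsics, pixels), "dist" ([k1, k2, p1, p2, k3] as OpenCV has them; the pictures are not rectified), "world_from_camera" (4x4, takes a point from camera to world coordinates). Camera axes: x right, y down, z forward; pixel columns grow to the right and rows downward; lengths in m; the calibration is good to about 2 mm. A picture is of the moment at which its call begins. There is no depth.
- robot.job_done(): hands the job in; it is judged then, once.
The state is a dict: "time": time; "joint_pos": joint angles; "joint_vel": joint speeds; "tau": joint torques, N m; "tool_pos": TCP position; "tool_rot": TCP orientation; "contact_force": force on the tool from outside, world axes, zero at the start; "wrist_torque": the same for the moment, N m; "width": opening from 0.0 (shut) to 1.0 (fully open); "finger_force": force on a finger pad.
Only numpy, scipy, OpenCV 4.12 (cv2) and the standard library are available. Lean on these libraries where they do the work, as an engineer would, in place of code of your own. Each camera call takes 0.05 s, during which the arm holds its last target. There are 200 camera calls.

## Task

Lift the sprung plunger of the indexing fixture by its knob, swing the arm a quarter turn anticlockwise (seen from above) until the terminal box stands over the steel support block, and let the plunger drop home in its notch. Then pick up the loose cover by its rib, press it down onto the box until both catches snap over it, and keep pressing: the program finishes while the gripper still holds the cover and pushes it down firmly, with about 10 to 15 N. Leave the other things on the bench where they are.

Things in the scene. Friction and masses are not known exactly. Their poses are not given: they have to be found in the camera images.
- fixture: fixed base of the indexing fixture: round grey plate 224 mm across, 12 mm thick; place and yaw differ each time. Origin under its centre. A steel support block (50 x 60 mm, top 29 mm above the bench) stands 85 mm out along its -x. An arc track with a notch at each end runs from its -y side (start notch) to its +x side (end notch), 85 mm out.
- pivot (a point): centre of the swing arm's upright pivot, on top of the base plate, 12 mm above the bench. The hub over it is 60 mm across and reaches 63 mm above the bench.
- swing_angle (a joint): angle of the swing arm, rad, growing anticlockwise from above: 0 at the start (plunger in the start notch on the base's -y side, box on the +y side), pi/2 with the plunger at the end notch (+x side) and the box over the support block (-x side). Stops 0.012 rad beyond each end keep it from swinging too far; it turns lightly and stays where left.
- plunger (a joint): lift of the sprung plunger, m: 0 = home in a notch, 0.014 = fully up. The notch is 9 mm deep: lift at least 10 mm (12 is good) to swing the arm. The spring pulls down with 4 N at home, 7 N fully up. The pin has 1.6 mm play each side in the notch; let go over the notch it drops home, elsewhere it rides on the track about 9 mm up.
- knob_top (a point): top centre of the plunger's round black knob, 99 mm above the bench when home, 85 mm from the pivot. Knob 26 mm across, 25 mm tall, upright; below it a 21 mm sleeve on the arm ends 31 mm below this point. Grip it from above, a finger on each side; being round it may turn between the pads.
- swing_arm: arm that turns on the pivot, carrying the sprung plunger at 85 mm along its own +x and an open white terminal box (64 mm in x, 78 mm in y) at 85 mm along its -x. Origin on the pivot axis at bench height, z up. A sprung steel catch 20 mm wide stands in the middle of each y end of the box; its bevelled nose reaches 4 mm in over the cover's edge.
- box_seat (a point): centre of the terminal box's rim, on which the cover's underside comes to rest, 68 mm above the bench; axes as the arm's. The cover goes on with its rib along this y axis, either way round. Four corner guides with flared tops rise about 22 mm above the rim and leave the cover 2.5 mm play each side in x, 2 mm in y.
- catch_a (a joint): outward travel of the catch at the box's +y end, m: 0 = home, at most 0.007. The cover wedges both catches out by 4 mm: it takes a push of 6 to 10 N in all (one end may snap before the other), starts with the cover about 13 mm above its seat and drops suddenly at about 7 mm; then the cover slides easily to its seat and the catches spring back over it.
- catch_b (a joint): the same for the catch at the box's -y end
- cover: loose white cover, about 80 g: plate 56 mm in x, 70 mm in y, 5 mm thick, with an upright rib on top, 14 mm in x, 44 mm in y, from z = 5 to 29 mm. Origin at the centre of its underside, z up; it lies on the bench rib upward. Grip the rib across its 14 mm with the fingertips just above the plate; in pressing, the fingertips may push on the plate.
- electrical_tape: roll of black electrical tape, 55 mm across, 19 mm high, origin under its centre; leave it alone
- bearing: ball bearing 32 mm across, 10 mm high, lying on the bench, origin under its centre; leave it alone
- tape_measure: yellow tape measure 34 x 79 x 60 mm, origin under its centre; leave it alone
- screwdriver_red: red screwdriver 165 mm long, lying on the bench, origin under its centre; leave it alone
Not all that is in view belongs to the job. Of the things like the cover, leave any that is pink; of the rest the larger one is meant.

How it is judged:
By the outcome, as a careful person would: the job done as asked, in the order asked, and still so for the second after the job is handed in, while the arm keeps its last pose, push and grip.
It also fails if it takes over 66 s, if anything falls off the work surface, if the arm or the gripper's body presses on something with over 40 N, if the wrist force passes 120 N, or if a joint passes its speed limit or range.

## Working session

There is one attempt and no reset: what is moved stays moved. The work goes in short steps, Python scripts to look and compute and a shell command to move; the robot and the scene stay as the last step left them, time stands still between calls to the robot, and variables do not carry over. Pictures are saved under pics/ and viewed, at most 10 in all, crops included, and the job is handed in when it is done.

```bash
mkdir -p pics
cat > h.py <<'E'
import numpy as np, cv2, pickle
from plant import robot
def grab(n, save=None):
    f=robot.grab_frame(n)
    if save: cv2.imwrite(f'pics/{save}.png',f['frame']); pickle.dump(f,open(f'pics/{save}.pkl','wb'))
    return f
def load(s): return pickle.load(open(f'pics/{s}.pkl','rb'))
def pt(f,uv,z):
    uv=np.array(uv,float).reshape(-1,1,2)
    p=cv2.undistortPoints(uv,np.array(f['camera_matrix']),np.array(f['dist'])).reshape(-1,2)
    T=np.array(f['world_from_camera']); d=np.c_[p,np.ones(len(p))]@T[:3,:3].T; o=T[:3,3]
    return o+d*((z-o[2])/d[:,2])[:,None]
def proj(f,P):
    T=np.linalg.inv(np.array(f['world_from_camera']))
    return cv2.projectPoints(np.array(P,float).reshape(-1,3),cv2.Rodrigues(T[:3,:3])[0],T[:3,3],np.array(f['camera_matrix']),np.array(f['dist']))[0].reshape(-1,2)
E
python3 - <<'E'
from h import *
print(robot.get_state())
for n in ('top','scene'):
    f=grab(n,n+'0'); print(np.round(f['world_from_camera'],3))
E
```

```text
{'time': 0.0, 'joint_pos': array([-1.36528108e+00,  3.79406923e-01,  1.73477795e+00,  2.86580974e-05,
        1.02847719e+00, -3.33190488e-02]), 'joint_vel': array([-1.27433863e-03,  1.78341928e-05, -3.53690906e-04,  7.93746140e-04,
        1.12546952e-03,  8.44911621e-06]), 'tau': array([ 1.91299041e-03, -7.63714814e+01, -4.34365726e+01,  6.51140185e-02,
        4.23784030e-02, -6.06443587e-05]), 'tool_pos': array([ 0.16550071, -0.67971468,  0.17849082]), 'tool_rot': array([ 9.92878981e-01,  1.19126161e-01, -3.37567874e-05, -5.33781591e-04]), 'contact_force': array([ 0.86159795, -0.03445346,  0.61745674]), 'wrist_torque': array([ 0.01875179, -0.01383692,  0.02710846]), 'finger_force': 0.0, 'width': 0.9988104327713673}
[[ 0.012 -0.987  0.161  0.356]
 [-1.    -0.009  0.018 -0.109]
 [-0.017 -0.162 -0.987  1.148]
 [ 0.     0.     0.     1.   ]]
[[-0.807 -0.277  0.521 -0.088]
 [-0.59   0.407 -0.697  0.759]
 [-0.019 -0.87  -0.492  0.696]
 [ 0.     0.     0.     1.   ]]
```

View pics/top0.png

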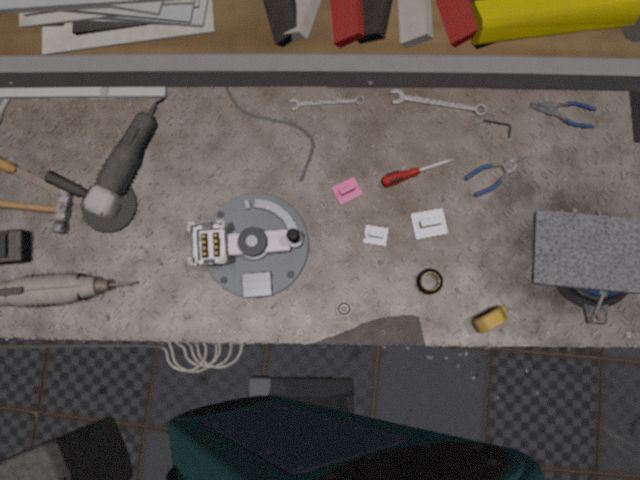

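View pics/scene0.png

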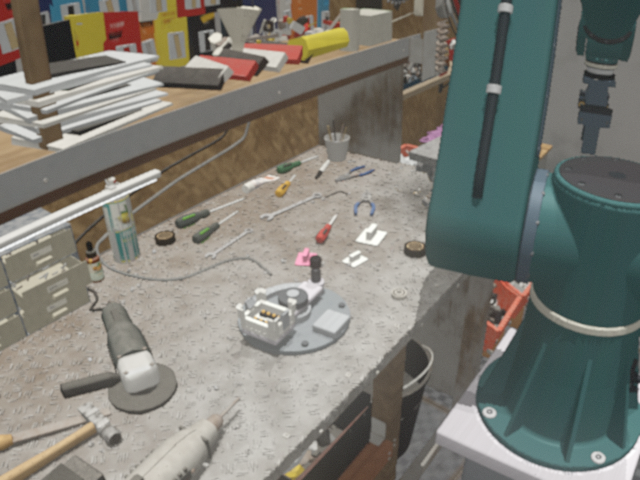

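The top view shows the knob at (293,236), hub at (253,241), box at (209,244) and support block at (257,284). The larger white cover is at (430,223), with the small white decoy at (376,235) and the pink one at (347,190).

Run:
```python
from h import *
f=load('top0'); im=f['frame']; hsv=cv2.cvtColor(im,cv2.COLOR_BGR2HSV); g=im.max(2)
print(np.round(f['camera_matrix'],1).tolist(),np.round(f['dist'],3))
def blobs(m,box,mn):
    x0,y0,x1,y1=box; M=np.zeros_like(m); M[y0:y1,x0:x1]=m[y0:y1,x0:x1]
    n,l,s,c=cv2.connectedComponentsWithStats(M); 
    return [(s[i],c[i],l==i) for i in range(1,n) if s[i][4]>=mn]
for s,c,_ in blobs((g<50).astype(np.uint8),(275,220,312,255),30): print('knob',s,c,pt(f,c,.092))
for s,c,_ in blobs(((g>75)&(g<130)).astype(np.uint8),(232,222,274,262),60): print('hub?',s,c,pt(f,c,.063))
for s,c,m in blobs(((g>185)&(hsv[...,1]<40)).astype(np.uint8),(360,200,455,250),80):
    ct=cv2.findContours(m.astype(np.uint8),0,2)[0][0]; r=cv2.minAreaRect(ct); P=pt(f,cv2.boxPoints(r),.005)
    e=P[1]-P[0]; e2=P[2]-P[1]
    print('cover',s,c,P.mean(0),np.linalg.norm(e),np.degrees(np.arctan2(e[1],e[0])),np.linalg.norm(e2),np.degrees(np.arctan2(e2[1],e2[0])))
# base disc
for uv in [(253,194),(253,297),(309,243)]: print('disc',pt(f,uv,.012))
print('block',pt(f,(257,284),.029),'hub',pt(f,(253,241),.063))
print('knob xy', pt(f,(293,235),.099))
cv2.imwrite('pics/crop0.png',np.vstack([cv2.resize(im[180:310,180:330],None,fx=4,fy=4,interpolation=2)]))
w=grab('wrist','w0'); print(np.round(w['world_from_camera'],3),np.round(w['camera_matrix'],0))
```

```text
[[549.9, 0.0, 324.6], [0.0, 549.9, 232.7], [0.0, 0.0, 1.0]] [-0.054  0.     0.     0.     0.   ]
knob [288 230  11  12  71] [293.61971831 235.47887324] [[ 0.52270128 -0.02948449  0.092     ]]
hub? [ 232  222   42   40 1085] [252.52442396 240.28018433] [[0.51675313 0.05487246 0.063     ]]
cover [412 210  35  28 552] [428.78985507 223.11413043] [ 0.56570253 -0.30799329  0.005     ] 0.06632199162212134 -78.99996514595313 0.05081074048516447 -171.13871390554846
cover [364 226  23  19 214] [375.64485981 234.62149533] [ 0.53940661 -0.19470167  0.005     ] 0.03297923551100675 -9.29957011072987 0.043212652308179444 -99.08211889490956
disc [[0.62371584 0.06495501 0.012     ]]
disc [[0.40610503 0.05775338 0.012     ]]
disc [[ 0.51974152 -0.05592388  0.012     ]]
block [[0.43182782 0.04791028 0.029     ]] hub [[0.51530707 0.05386851 0.063     ]]
knob xy [[ 0.52252228 -0.02879425  0.099     ]]
[[ 0.238 -0.928 -0.288  0.248]
 [-0.971 -0.227 -0.069 -0.66 ]
 [-0.001  0.296 -0.955  0.385]
 [ 0.     0.     0.     1.   ]] [[334.   0. 317.]
 [  0. 334. 245.]
 [  0.   0.   1.]]
```

View pics/crop0.png

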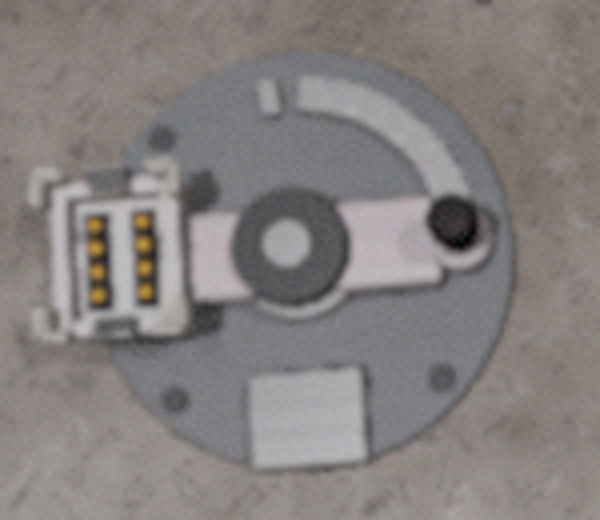

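The crop confirms the layout: hub at about (290,243), knob at (452,222), and block centre at (307,417) in 4x crop pixels. That puts the base yaw at about +4°. I'll go over the cover first and look with the wrist camera.

```bash
cat >> h.py <<'E'
from scipy.spatial.transform import Rotation as R
def down(psi): # tool pointing down, tool x at world angle psi deg
    c,s=np.cos(np.radians(psi)),np.sin(np.radians(psi)); return R.from_matrix([[c,s,0],[s,-c,0],[0,0,-1]])
def plan(p,psi):
    s=robot.get_state(); r=R.from_quat(s['tool_rot'])
    print('shift cm',np.round(r.inv().apply(np.array(p)-s['tool_pos'])*100,2),'turn',np.round((r.inv()*down(psi)).as_rotvec()/np.radians(6),2))
def st():
    s=robot.get_state(); m=R.from_quat(s['tool_rot']).as_matrix()
    print('t',round(s['time'],2),'p',np.round(s['tool_pos'],4),'psi',round(np.degrees(np.arctan2(m[1,0],m[0,0])),2),'F',np.round(s['contact_force'],1),'w',round(s['width'],3),'ff',round(s['finger_force'],1))
E
python3 -m creep '45.7 -27.2 -7 0 0 -13.45;45.7 -27.2 -7 0 0 -13.45;45.7 -27.2 -7 0 0 -13.45;45.7 -27.2 -7 0 0 -13.45;45.7 -27.2 -7 0 0 -13.45;45.7 -27.2 -7 0 0 -13.45;45.7 -27.2 -7 0 0 -13.45;45.7 -27.2 -7 0 0 -13.45;45.7 -27.2 -7 0 0 -13.45;45.7 -27.2 -7 0 0 -13.45;45.7 -27.2 -7 0 0 -13.45;45.7 -27.2 -7 0 0 -13.45' 1
python3 - <<'E'
from h import *
st(); f=grab('wrist','w1'); plan((.5225,-.03,.25),94.4)
E
```

```text
time: 1.35
tool_pos: [0.5479, -0.3051, 0.2497]
tool_rot: [0.678, 0.735, 0.0, 0.0]
contact_force: [-0.4, 0.1, 0.4]
width: 1.001
finger_force: 0.0
t 1.35 p [ 0.5479 -0.3051  0.2497] psi 94.58 F [-0.4  0.1  0.4] w 1.001 ff 0.0
shift cm [27.74 -0.19 -0.08] turn [0.   0.   0.02]
```

View pics/w1.png

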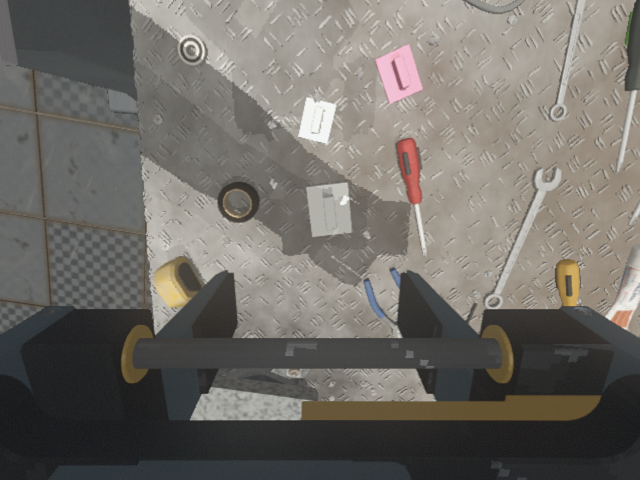

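The wrist view shows the cover at (329,209) in shadow, the decoys at (317,120) and (400,73), and everything else clear. Next I'll stop just short of the knob and look.

```bash
python3 -m creep '5 -.2 0 0 0 0;10 -.2 0 0 0 0;15 -.2 0 0 0 0;19.7 -.2 0 0 0 0;19.7 -.2 0 0 0 0;19.7 -.2 0 0 0 0'
python3 - <<'E'
from h import *
st(); f=grab('wrist','w2')
print(proj(f,[(.5225,-.03,.099),(.516,.054,.063),(.5225,-.03,.074),(.432,.048,.029)]))
f=load('w1'); print('cover w1',pt(f,[(307,186),(348,182),(353,234),(312,238)],.005))
E
```

```text
time: 2.0
tool_pos: [0.5278, -0.1116, 0.2491]
tool_rot: [0.679, 0.734, -0.0, 0.0]
contact_force: [-0.0, 0.6, 0.4]
width: 1.0
finger_force: 0.0
t 2.0 p [ 0.5278 -0.1116  0.2491] psi 94.44 F [-0.   0.6  0.4] w 1.0 ff 0.0
[[316.84463528 144.38071346]
 [316.93624391  59.92754907]
 [316.8329259  144.1882695 ]
 [243.22144412  66.20850871]]
cover w1 [[ 0.53399466 -0.27837122  0.005     ]
 [ 0.58808708 -0.26867754  0.005     ]
 [ 0.60285533 -0.33954333  0.005     ]
 [ 0.54621326 -0.34995199  0.005     ]]
```

View pics/w2.png

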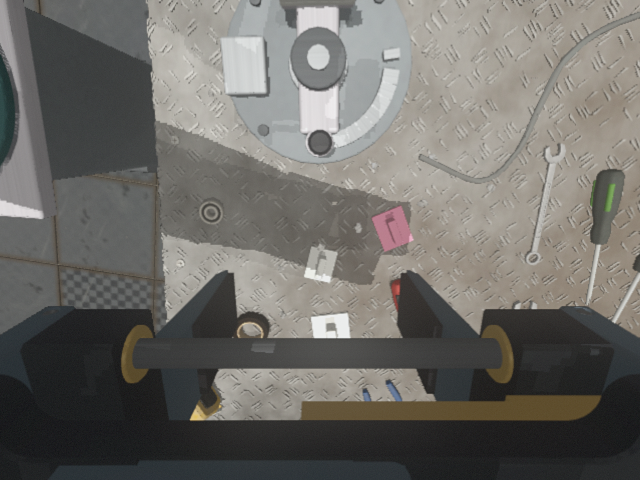

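Run:
```python
from h import *
f=load('w2'); im=f['frame']; g=im.max(2)
def big(m,x0,y0,x1,y1):
    M=np.zeros(m.shape,np.uint8); M[y0:y1,x0:x1]=m[y0:y1,x0:x1]
    n,l,s,c=cv2.connectedComponentsWithStats(M); i=1+s[1:,4].argmax(); ct=max(cv2.findContours((l==i).astype(np.uint8),0,1)[0],key=len)
    return s[i],cv2.minEnclosingCircle(ct),ct
s,k,_=big(g<70,300,122,342,165); print(s,k); K=pt(f,k[0],.099)[0]
s,h,_=big(g<150,285,22,350,92); print(s,h)
bright=(g>190).astype(np.uint8); s,hc,_=big(bright,302,42,334,72); print(s,hc); H=pt(f,hc[0],.063)[0]
s,b,ct=big(g>185,215,30,275,100); r=cv2.minAreaRect(ct); print(s,r); P=pt(f,cv2.boxPoints(r),.029); B=P.mean(0)
print('K',K,'H',H,pt(f,h[0],.063)[0],'B',B, 'edges',np.diff(P,axis=0))
a=lambda v:np.degrees(np.arctan2(v[1],v[0]))
print(np.linalg.norm((K-H)[:2]),'yaw',a(K-H)+90,a(H-B)); plan((K[0],K[1],.25),94)
```

```text
[309 142   1   1   1] ((309.0, 142.0), 9.999999747378752e-05)
[ 290   27   57   64 2444] ((321.0677490234375, 60.605403900146484), 34.43275833129883)
[307  45  22  24 404] ((317.8108215332031, 56.56756591796875), 11.772995948791504)
[ 221   37   45   56 2252] ((242.97669982910156, 64.88860321044922), (56.68859100341797, 41.043697357177734), 86.3086166381836)
K [ 0.5143628  -0.02831685  0.099     ] H [0.51666435 0.05718845 0.063     ] [0.52036265 0.05370925 0.063     ] B [0.43174125 0.04866504 0.029     ] edges [[ 4.55229835e-02  6.22055472e-03  0.00000000e+00]
 [ 5.92023338e-03 -5.74243337e-02  0.00000000e+00]
 [-4.76340057e-02 -6.62243713e-03 -5.55111512e-17]]
0.08553627486772665 yaw -1.5418557148143606 5.731367848961934
shift cm [ 8.48 -0.72 -0.09] turn [-0.    0.    0.06]
```

```bash
python3 -m creep '4 .3 0 0 0 -.15;8.3 .3 0 0 0 -.15;8.3 .3 5 0 0 -.15;8.3 .3 10 0 0 -.15;8.3 .3 14 0 0 -.15;8.3 .3 17.3 0 0 -.15;8.3 .3 17.3 0 0 -.15;8.3 .3 17.3 0 0 -.15' 1
python3 -m creep '0 0 0 0 0 0;0 0 0 0 0 0;0 0 0 0 0 0;0 0 0 0 0 0;0 0 0 0 0 0;0 0 0 0 0 0;0 0 0 0 0 0;0 0 0 0 0 0;0 0 0 0 0 0;0 0 0 0 0 0' -1
python3 - <<'E'
from h import *
st(); f=grab('wrist','w3'); cv2.imwrite('pics/w3c.png',f['frame'][0:400,120:520]); print(robot.get_state()['wrist_torque'])
E
```

```text
time: 2.85
tool_pos: [0.5251, -0.0296, 0.0765]
tool_rot: [0.674, 0.738, -0.0, -0.0]
contact_force: [0.3, -0.3, 0.4]
width: 1.0
finger_force: 0.0
time: 3.85
tool_pos: [0.5248, -0.0285, 0.0761]
tool_rot: [0.674, 0.739, -0.0, -0.0]
contact_force: [-0.1, -0.3, -0.0]
width: 0.155
finger_force: 0.0
t 3.85 p [ 0.5248 -0.0285  0.0761] psi 95.28 F [-0.1 -0.3 -0. ] w 0.155 ff 0.0
[ 0.0052962  -0.06688499  0.01663357]
```

View pics/w3c.png

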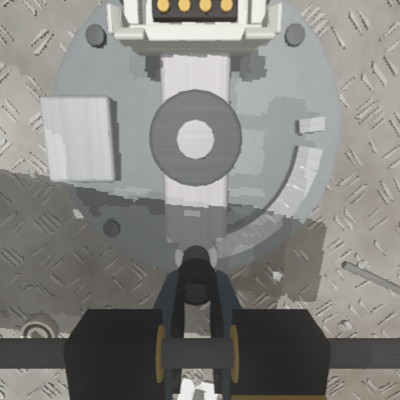

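Run:
```python
from h import *
f=load('w3'); s=robot.get_state(); p=s['tool_pos']
print('tcp px (crop)',proj(f,[p,p+[0,0,.019],p+[0,0,.023]])-[120,0])
print('knob top from crop (196,258)?', pt(f,[(316,258),(316,270),(316,290)],.099), 'hub',pt(f,(316,139),.063))
print(s['width'],s['finger_force'])
cv2.imwrite('pics/w3d.png',cv2.resize(f['frame'][220:340,240:400],None,fx=5,fy=5,interpolation=2))
```

```text
tcp px (crop) [[195.22990813 274.96490272]
 [195.102599   286.84143083]
 [195.07285042 289.61648311]]
knob top from crop (196,258)? [[ 0.52352858 -0.00854671  0.099     ]
 [ 0.52421895 -0.01597961  0.099     ]
 [ 0.52540512 -0.02875042  0.099     ]] hub [[0.51735129 0.05723106 0.063     ]]
0.11247561700331805 0.0
```

View pics/w3d.png

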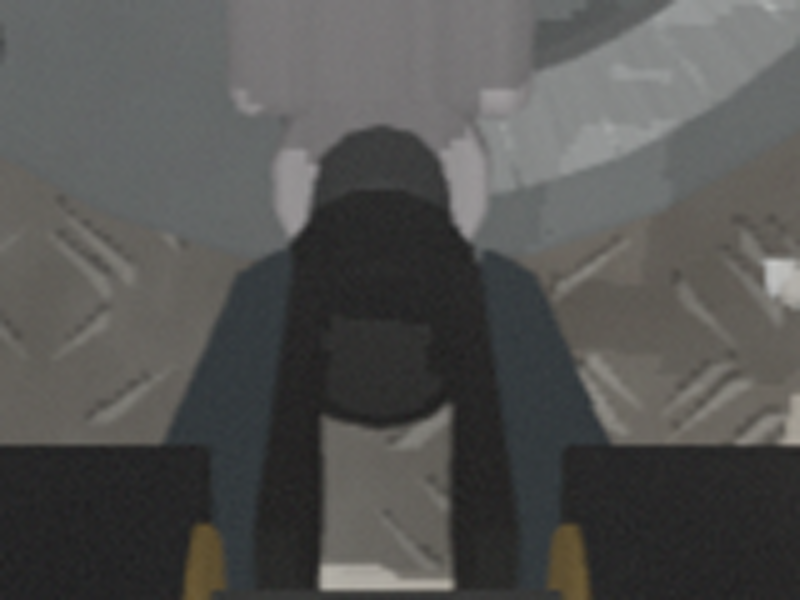

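```bash
python3 -m creep '0 0 0 0 0 0;0 0 0 0 0 0;0 0 0 0 0 0;0 0 0 0 0 0;0 0 0 0 0 0;0 0 0 0 0 0' -1
python3 - <<'E'
from h import *
st(); f=load('w3'); c=f['world_from_camera'][:3,3]; print(c)
g=f['frame'].max(2)
for r in (248,255,262,270,280,290,300,310,320): print(r,g[r,285:350:2])
E
```

```text
time: 4.5
tool_pos: [0.5249, -0.0285, 0.0761]
tool_rot: [0.674, 0.739, -0.0, -0.0]
contact_force: [-0.8, -0.5, 0.2]
width: 0.004
finger_force: 0.0
t 4.5 p [ 0.5249 -0.0285  0.0761] psi 95.28 F [-0.8 -0.5  0.2] w 0.004 ff 0.0
[0.51790166 0.05576848 0.28228593]
248 [104 104 104 103 104 102 114 116 114 117 114  91  60  62  63  62  62  61
  60  63 106 118 116 146 150 125 124 137 148 136 135 138 139]
255 [105 105 105 105 102 134 149 148 146  94  58  60  61  58  62  64  59  63
  62  61  62  59 126 147 152 151 131 138 138 124 136 133 134]
262 [103 103 104 103 103 126 148 149 114  42  42  44  41  44  44  45  40  40
  46  42  44  42  55 141 151 149 116 104 105 105 105 105 113]
270 [ 96  98 100 100  96  76  64  41  37  40  38  44  44  41  40  41  41  40
  43  44  42  39  40  42  41  90  69  83  98  99 104 105 105]
280 [71 64 61 60 60 63 51 41 41 43 38 40 40 39 39 39 39 40 39 41 38 40 41 41
 42 42 56 62 63 63 64 64 70]
290 [61 60 62 61 60 57 40 40 40 36 38 47 50 48 50 48 48 48 47 49 42 40 36 39
 41 41 40 60 62 60 62 62 64]
300 [61 59 59 60 60 38 39 35 37 36 37 42 48 46 46 47 46 44 46 47 36 34 57 40
 37 41 38 42 60 61 62 63 63]
310 [ 59  62  60  61  46  36  38  38  38  39  99 104 102 103 103 100 100 101
 100  99  99  98  88  40  39  38  37  37  47  60  61  61  59]
320 [ 61  59  60  47  34  37  37  37  35  38  96 107 105 105 106 103 101 102
 100  99 100 111  96  35  35  40  38  37  37  52  61  61  61]
```

Run:
```python
from h import *
f=grab('wrist','w4'); s=grab('scene','s4'); u=proj(s,[(.5249,-.0285,.0761)])[0].astype(int); print(u)
a=cv2.resize(f['frame'][220:340,240:400],(400,300),interpolation=2)
y,x=max(u[1]-60,0),u[0]-80
b=cv2.resize(s['frame'][y:y+120,x:x+160],(400,300),interpolation=2)
cv2.imwrite('pics/w4d.png',np.hstack([a,b])); st()
```

```text
[315 264]
t 4.6 p [ 0.5249 -0.0285  0.0761] psi 95.28 F [0.4 0.1 0.1] w 0.003 ff 0.0
```

View pics/w4d.png

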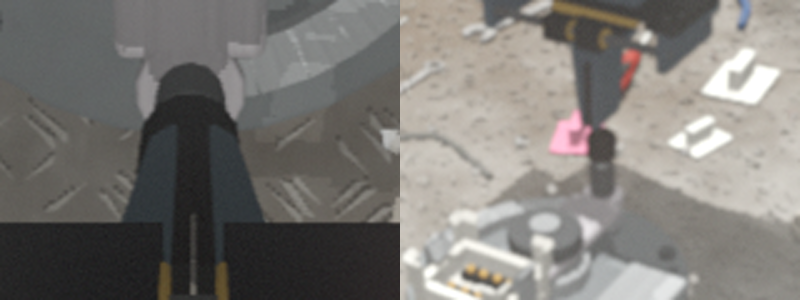

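The wrist crop shows the shut fingers covering the knob top, and the scene crop shows the fingertips ending above the knob. So the real fingertips are higher than the reported TCP. I'll check this numerically.

Run:
```python
from h import *
f=load('w4'); s=robot.get_state(); r=R.from_quat(s['tool_rot']); p=s['tool_pos']
for z in (0,-.019,-.025,-.035):
    for y in (0,.0455,.059): print('tool z',z,'y',y,proj(f,[p+r.apply([x,y,z]) for x in (-.016,0,.016)]).round(0).tolist())
sc=load('s4'); print('scene proj knobtop .099/.074 & tcp', proj(sc,[(.5249,-.0285,.099),(.5249,-.0285,.074),p]).round(1).tolist())
# triangulate knob from top, w2, scene
def tri(obs):
    A=np.zeros((3,3));b=np.zeros(3)
    for f,uv in obs:
        o=np.array(f['world_from_camera'])[:3,3]; d=pt(f,uv,0)[0]-o; d/=np.linalg.norm(d); M=np.eye(3)-np.outer(d,d); A+=M;b+=M@o
    return np.linalg.solve(A,b)
t=load('top0'); s0=load('scene0')
print('knob tri',tri([(t,(293,235.5)),(load('w2'),(320,141)),(s0,(317,258))]), tri([(t,(293,235.5)),(s0,(317,258))]))
g=s0['frame'].max(2); print(g[250:285,309:324:2])
np.set_printoptions(linewidth=200)
F=f['frame'].max(2); 
for q in range(250,320,6): print(q,F[q,285:350:3])
```

```text
tool z 0 y 0 [[315.0, 297.0], [315.0, 275.0], [315.0, 252.0]]
tool z 0 y 0.0455 [[382.0, 297.0], [384.0, 275.0], [385.0, 252.0]]
tool z 0 y 0.059 [[402.0, 297.0], [404.0, 275.0], [406.0, 252.0]]
tool z -0.019 y 0 [[315.0, 310.0], [315.0, 287.0], [315.0, 262.0]]
tool z -0.019 y 0.0455 [[388.0, 310.0], [390.0, 287.0], [392.0, 262.0]]
tool z -0.019 y 0.059 [[410.0, 310.0], [412.0, 287.0], [414.0, 262.0]]
tool z -0.025 y 0 [[315.0, 315.0], [315.0, 291.0], [315.0, 266.0]]
tool z -0.025 y 0.0455 [[390.0, 315.0], [392.0, 291.0], [394.0, 266.0]]
tool z -0.025 y 0.059 [[412.0, 315.0], [415.0, 291.0], [417.0, 266.0]]
tool z -0.035 y 0 [[315.0, 324.0], [315.0, 299.0], [315.0, 272.0]]
tool z -0.035 y 0.0455 [[394.0, 324.0], [396.0, 299.0], [398.0, 272.0]]
tool z -0.035 y 0.059 [[417.0, 324.0], [420.0, 299.0], [422.0, 272.0]]
scene proj knobtop .099/.074 & tcp [[314.8, 255.1], [315.1, 265.7], [315.1, 264.8]]
knob tri [ 0.52290374 -0.02826533  0.09287487] [ 0.52139977 -0.02901156  0.09340398]
[[195 182 180 181 177 175 178 177]
 [189 193 185 185 181 178 182 179]
 [197 217 208 202 184 181 183 181]
 
[... 1459 characters left out ...]
 41  39  43  71 100 101 101 109 110]
274 [ 95 101 109  94  39  47  62  60  61  43  41  41  40  60  63  62  54  90  91  96  98  99]
280 [97 95 94 97 39 61 60 61 58 40 41 37 41 57 63 62 60 77 89 91 85 89]
286 [99 99 97 83 60 61 60 59 58 39 39 39 38 51 58 61 61 60 87 87 88 92]
292 [100 119 108  67  60  56  59  58  55  41  37  34  38  47  59  60  59  58  57 104 103 104]
298 [ 98 114  92  60  57  58  56  57  51  39  38  32  36  40  58  58  58  60  59  74 106 106]
304 [114  94  60  60  56  58  58  59  42  33  34  35  33  35  58  58  56  58  59  56  89 104]
310 [36 34 37 36 37 35 33 58 40 35 37 49 34 36 58 33 36 34 35 34 34 35]
316 [33 37 36 31 38 36 35 56 37 31 31 44 33 31 55 33 34 32 33 33 37 34]
```

Fingertip image positions in the wrist and scene views agree that the real tips are about 24–35 mm behind the reported TCP. I'll measure the offset with a gentle touch on the knob top, fingers shut.

```bash
for i in 1; do python3 -m creep '0 0 .1 0 0 0;0 0 .1 0 0 0' | grep -E 'pos|contact'; python3 -m creep '0 0 .1 0 0 0;0 0 .1 0 0 0'| grep -E 'pos|contact'; python3 -m creep '0 0 .1 0 0 0;0 0 .1 0 0 0'| grep -E 'pos|contact'; done
```

```text
tool_pos: [0.5248, -0.0285, 0.075]
contact_force: [-0.5, 0.2, 0.1]
tool_pos: [0.5248, -0.0285, 0.074]
contact_force: [0.3, -0.8, 0.2]
tool_pos: [0.5248, -0.0285, 0.073]
contact_force: [-0.3, -0.0, -0.1]
```

```bash
python3 -m creep '0 0 .15 0 0 0;0 0 .15 0 0 0' | grep -E 'pos|contact'; python3 -m creep '0 0 .15 0 0 0;0 0 .15 0 0 0'| grep -E 'pos|contact'; python3 -m creep '0 0 .1 0 0 0;0 0 .1 0 0 0'| grep -E 'pos|contact'
```

```text
tool_pos: [0.5248, -0.0285, 0.0714]
contact_force: [-0.2, -0.3, 0.6]
tool_pos: [0.5248, -0.0285, 0.07]
contact_force: [0.5, 0.0, 0.4]
tool_pos: [0.5248, -0.0285, 0.069]
contact_force: [0.3, -1.0, 0.1]
```

```bash
python3 -m creep '0 0 .15 0 0 0;0 0 .15 0 0 0' | grep -E 'pos|contact'; python3 -m creep '0 0 .15 0 0 0;0 0 .15 0 0 0'| grep -E 'pos|contact'; python3 -c "
from h import *
f=grab('wrist','w5'); s=grab('scene','s5'); u=(315,264)
a=cv2.resize(f['frame'][220:340,240:400],(400,300),interpolation=2)
b=cv2.resize(s['frame'][224:284,275:355],(400,300),interpolation=2)
cv2.imwrite('pics/w5d.png',np.hstack([a,b])); st()"
```

```text
tool_pos: [0.5248, -0.0285, 0.0675]
contact_force: [-0.3, 0.4, -0.9]
tool_pos: [0.5248, -0.0285, 0.066]
contact_force: [-0.1, -0.3, 0.0]
t 6.3 p [ 0.5249 -0.0285  0.0661] psi 95.28 F [ 0.  -0.3 -1.3] w 0.003 ff 0.0
```

View pics/w5d.png

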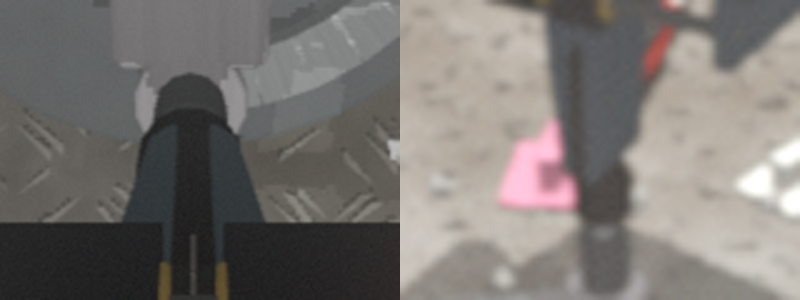

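The scene crop shows the tips about at the knob's top face, near (600,175), so the offset is about 33–36 mm. A couple more millimetres should give contact.

```bash
python3 -m creep '0 0 .1 0 0 0;0 0 .1 0 0 0' | grep -E 'pos|contact'; python3 -m creep '0 0 .1 0 0 0;0 0 .1 0 0 0'| grep -E 'pos|contact'; python3 -m creep '0 0 .1 0 0 0;0 0 .1 0 0 0' | grep -E 'pos|contact'
```

```text
tool_pos: [0.5248, -0.0285, 0.065]
contact_force: [-0.0, 1.2, 0.4]
tool_pos: [0.5253, -0.0285, 0.0644]
contact_force: [0.4, 0.5, 3.0]
tool_pos: [0.5263, -0.0285, 0.0642]
contact_force: [-0.6, 1.7, 15.2]
```

Contact came at a reported z of 0.0645, so the true tip z is the reported z plus 34.5 mm. Now I'll lift, open, descend around the knob and close.

```bash
python3 -m creep '0 -.1 -1.5 0 0 0;0 -.1 -2 0 0 0;0 -.1 -2 0 0 0;0 -.1 -2 0 0 0;0 -.1 -2 0 0 0;0 -.1 -2 0 0 0;0 -.1 -2 0 0 0;0 -.1 -2 0 0 0;0 -.1 -2 0 0 0;0 -.1 -2 0 0 0;0 -.1 -2 0 0 0' .2 | grep -E 'pos|cont|width'
python3 -m creep '0 0 1 0 0 0;0 0 2 0 0 0;0 0 3 0 0 0;0 0 4.2 0 0 0;0 0 4.2 0 0 0;0 0 4.2 0 0 0' | grep -E 'pos|cont|width'
python3 -m creep '0 0 0 0 0 0;0 0 0 0 0 0;0 0 0 0 0 0;0 0 0 0 0 0;0 0 0 0 0 0;0 0 0 0 0 0;0 0 0 0 0 0;0 0 0 0 0 0' -1
python3 -m creep '0 0 0 0 0 0;0 0 0 0 0 0;0 0 0 0 0 0'
```

```text
tool_pos: [0.5239, -0.0286, 0.0831]
contact_force: [0.4, 0.7, 0.5]
width: 0.603
tool_pos: [0.5236, -0.0286, 0.0406]
contact_force: [0.0, -0.6, 0.8]
width: 0.6
time: 9.4
tool_pos: [0.5242, -0.0286, 0.0414]
tool_rot: [0.674, 0.739, 0.0, 0.0]
contact_force: [0.1, -0.2, 6.5]
width: 0.275
finger_force: 30.0
time: 9.7
tool_pos: [0.5242, -0.0287, 0.0414]
tool_rot: [0.674, 0.739, 0.0, 0.0]
contact_force: [0.6, -0.5, 6.4]
width: 0.271
finger_force: 30.0
```

```bash
python3 -m creep '0 0 -.4 0 0 0;0 0 -.8 0 0 0;0 0 -1.3 0 0 0;0 0 -1.3 0 0 0;0 0 -1.3 0 0 0'
python3 - <<'E'
from h import *
st(); f=grab('top','t6'); s=robot.get_state(); r=R.from_quat(s['tool_rot']); p=s['tool_pos']
for H in [(.516,.0555)]:
    v=p[:2]-H; rad=np.hypot(*v); a0=np.degrees(np.arctan2(v[1],v[0])); print('rad',rad,'ang',a0)
    # nominal radius arc about pivot on line with arm, psi turns together
    for k in range(1,13):
        t=np.radians(k*7.5); c,ss=np.cos(t),np.sin(t); q=np.array([H[0]+c*v[0]-ss*v[1],H[1]+ss*v[0]+c*v[1],p[2]])
        print(k,np.round(r.inv().apply(q-p)*100,2),round(-k*7.5/6,3))
E
```

```text
time: 10.2
tool_pos: [0.5238, -0.0286, 0.0541]
tool_rot: [0.674, 0.739, 0.0, 0.0]
contact_force: [1.7, -1.6, -7.0]
width: 0.273
finger_force: 30.0
t 10.2 p [ 0.5238 -0.0286  0.0541] psi 95.28 F [ 1.7 -1.6 -7. ] w 0.273 ff 30.0
rad 0.08447649952107021 ang -84.76120977286321
1 [ 0.07  1.1  -0.  ] -1.25
2 [ 0.29  2.19 -0.  ] -2.5
3 [ 0.64  3.23 -0.  ] -3.75
4 [ 1.13  4.22 -0.  ] -5.0
5 [ 1.74  5.14 -0.  ] -6.25
6 [ 2.47  5.98 -0.  ] -7.5
7 [ 3.3  6.7 -0. ] -8.75
8 [ 4.22  7.32 -0.  ] -10.0
9 [ 5.21  7.81 -0.  ] -11.25
10 [ 6.25  8.16 -0.  ] -12.5
11 [ 7.34  8.38 -0.  ] -13.75
12 [ 8.44  8.45 -0.  ] -15.0
```

```bash
python3 -m creep '.02 .55 0 0 0 -.63;.07 1.1 0 0 0 -1.25;.16 1.65 0 0 0 -1.88;.29 2.19 0 0 0 -2.5;.45 2.72 0 0 0 -3.13;.64 3.23 0 0 0 -3.75;.87 3.73 0 0 0 -4.38;1.13 4.22 0 0 0 -5;1.42 4.69 0 0 0 -5.63;1.74 5.14 0 0 0 -6.25;2.47 5.98 0 0 0 -7.5;2.47 5.98 0 0 0 -7.5'
python3 -c "
from h import *
st(); p=robot.get_state()['tool_pos']; print(np.hypot(*(p[:2]-[.516,.0555])),np.degrees(np.arctan2(p[1]-.0555,p[0]-.516)))"
```

```text
time: 11.45
tool_pos: [0.5819, 0.0022, 0.054]
tool_rot: [0.338, 0.941, 0.0, 0.0]
contact_force: [4.6, -0.8, -7.7]
width: 0.272
finger_force: 30.0
t 11.45 p [0.5819 0.0022 0.054 ] psi 140.51 F [ 4.6 -0.8 -7.7] w 0.272 ff 30.0
0.08475668357108071 -38.958833785983735
```

```bash
python3 -m creep '.02 .55 0 0 0 -.63;.07 1.1 0 0 0 -1.25;.16 1.65 0 0 0 -1.88;.29 2.19 0 0 0 -2.5;.45 2.72 0 0 0 -3.13;.64 3.23 0 0 0 -3.75;.87 3.73 0 0 0 -4.38;1.13 4.22 0 0 0 -5;1.42 4.69 0 0 0 -5.63;1.74 5.14 0 0 0 -6.25;2.47 5.98 0 0 0 -7.5;2.47 5.98 0 0 0 -7.5'
python3 -c "
from h import *
st(); p=robot.get_state()['tool_pos']; print(np.hypot(*(p[:2]-[.516,.0555])),np.degrees(np.arctan2(p[1]-.0555,p[0]-.516)))
grab('top','t7');f=grab('wrist','w7');s=grab('scene','s7')
cv2.imwrite('pics/w7d.png',np.hstack([f['frame'][0:400,120:520],cv2.resize(s['frame'][210:370,215:375],(400,400))]))"
```

```text
time: 12.65
tool_pos: [0.6012, 0.0644, 0.0543]
tool_rot: [-0.048, 0.999, 0.0, 0.001]
contact_force: [7.3, 3.6, -6.8]
width: 0.268
finger_force: 30.0
t 12.65 p [0.6012 0.0644 0.0543] psi -174.55 F [ 7.3  3.6 -6.8] w 0.268 ff 30.0
0.08563029128268644 5.9896030455907034
```

View pics/w7d.png

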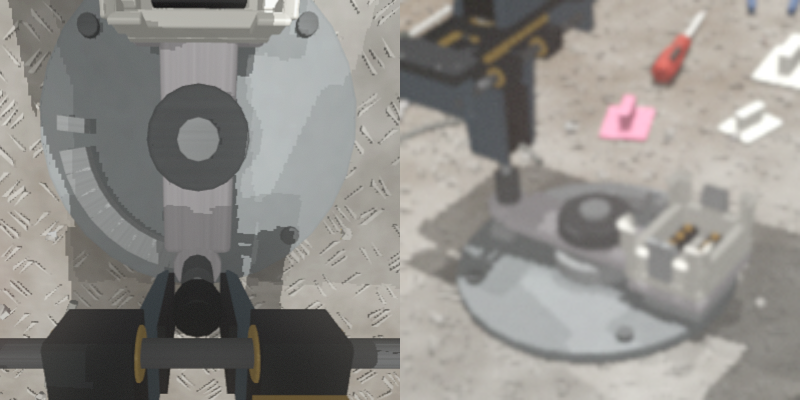

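```bash
python3 -m creep '-.05 0 .2 0 0 0;-.05 0 .4 0 0 0;-.05 0 .55 0 0 0;-.05 0 .55 0 0 0'|grep -E 'pos|cont'
python3 -m creep '0 0 .2 0 0 0;0 0 .2 0 0 0'|grep -E 'pos|cont'
```

```text
tool_pos: [0.6013, 0.0637, 0.0485]
contact_force: [4.7, 4.2, -5.9]
tool_pos: [0.6013, 0.0637, 0.0466]
contact_force: [4.4, 4.9, -6.3]
```

The spring is still pulling down below the 9 mm track level, so the pin is entering the notch. I'll lower it the rest of the way and release.

```bash
python3 -m creep '0 0 .2 0 0 0;0 0 .4 0 0 0;0 0 .45 0 0 0;0 0 .45 0 0 0'|grep -E 'pos|cont'
python3 -m creep '0 0 0 0 0 0;0 0 0 0 0 0;0 0 0 0 0 0;0 0 0 0 0 0;0 0 0 0 0 0;0 0 0 0 0 0;0 0 0 0 0 0;0 0 0 0 0 0' .2 |grep -E 'pos|cont|wid'
python3 -m creep '0 0 -3 0 0 0;0 0 -7 0 0 0;0 0 -12 0 0 0;0 0 -17 0 0 0;0 0 -20 0 0 0;-5 0 -20 0 0 0;-5 0 -20 0 0 0;-5 0 -20 0 0 0' 1|grep -E 'pos|cont|wid'
python3 - <<'E'
from h import *
t=grab('top','t8'); w=grab('wrist','w8'); s=grab('scene','s8')
cv2.imwrite('pics/w8d.png',np.vstack([np.hstack([cv2.resize(t['frame'][180:310,190:320],(400,400)),cv2.resize(s['frame'][230:350,230:350],(400,400))])]))
cv2.imwrite('pics/w8w.png',w['frame']); st()
E
```

```text
tool_pos: [0.6013, 0.0637, 0.0422]
contact_force: [3.9, 4.2, -5.3]
tool_pos: [0.6008, 0.0633, 0.0421]
contact_force: [0.4, 0.5, 0.0]
width: 0.6
tool_pos: [0.6508, 0.0679, 0.2416]
contact_force: [-0.9, 0.1, -0.6]
width: 1.0
t 15.55 p [0.6497 0.0679 0.2416] psi -174.72 F [ 0.3 -0.7  0.3] w 1.002 ff 0.0
```

View pics/w8d.png

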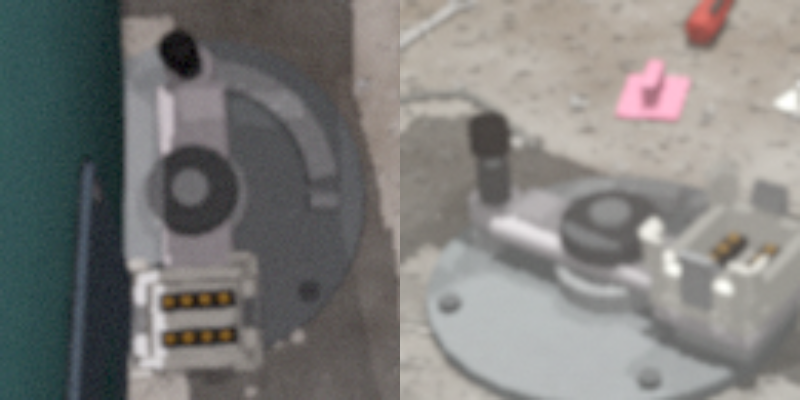

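View pics/w8w.png

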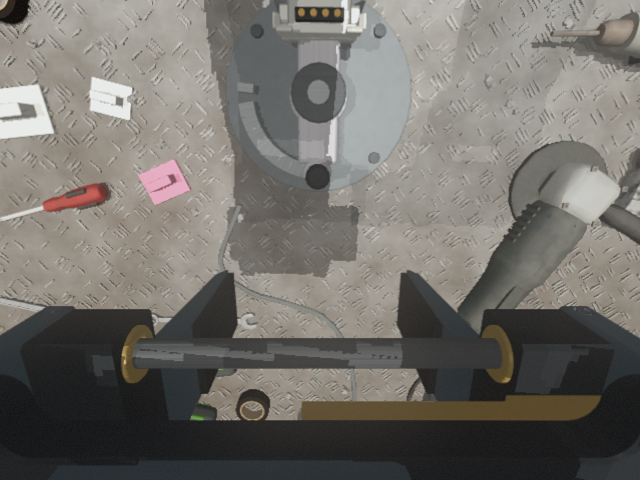

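Run:
```python
from h import *
s=load('s8'); g=s['frame'].max(2)
print('scene expected knob top home / 9mm up',proj(s,[(.601,.0635,.099),(.601,.0635,.108),(.601,.0635,.074)]).round(1).tolist())
np.set_printoptions(linewidth=200)
print(g[256:285,257]);
w=load('w8'); print('hub,knob,box,block px',proj(w,[(.517,.057,.063),(.601,.0635,.099),(.432,.05,.068)]).round(0).tolist())
```

```text
scene expected knob top home / 9mm up [[255.9, 263.7], [255.5, 259.8], [256.9, 274.4]]
[187 187 189 188 180 170 149 113  82  75  73  76  77  73  74  72  73  74  74  71  76  89 109 112 100  92  88  89  91]
hub,knob,box,block px [[318.0, 92.0], [317.0, 177.0], [319.0, -6.0]]
```

The scene column profile shows the knob black from row 263 to 277, which matches "home". In the wrist view the hub (318,92) and knob (317,177) match my predictions, so the arm axis is at about 5.2°. Now the cover.

```bash
python3 -c "
from h import *
plan((.566,-.34,.19),100.5)"
```

```text
shift cm [ 12.08 -39.84   5.17] turn [-1.000e-02 -1.000e-02  1.413e+01]
```

```bash
python3 -m creep '1.5 -5 0 0 0 1.4;3 -10 0 0 0 2.8;4.5 -15 0 0 0 4.2;6 -20 0 0 0 5.6;7.5 -25 1 0 0 7;9 -30 2 0 0 8.4;10.5 -35 3.5 0 0 9.8;12.1 -39.8 5.2 0 0 11.2;12.1 -39.8 5.2 0 0 12.6;12.1 -39.8 5.2 0 0 14.1;12.1 -39.8 5.2 0 0 14.1;12.1 -39.8 5.2 0 0 14.1'
python3 - <<'E'
from h import *
st(); f=grab('wrist','w9'); im=f['frame']; hsv=cv2.cvtColor(im,cv2.COLOR_BGR2HSV)
u=proj(f,[(.566,-.308,.005)])[0]; print(u); x,y=u.astype(int)
print(im[y-50:y+51:10,x-50:x+51:10].max(2))
E
```

```text
time: 16.75
tool_pos: [0.5665, -0.3391, 0.1902]
tool_rot: [0.637, 0.771, 0.0, -0.0]
contact_force: [-0.2, -0.4, 0.1]
width: 1.0
finger_force: 0.0
t 16.75 p [ 0.5665 -0.3391  0.1902] psi 100.93 F [-0.2 -0.4  0.1] w 1.0 ff 0.0
[320.47955353 189.92924197]
[[ 98 101  98 103 124 153 157 183 145 147 145]
 [ 95 112 112 120 124 167 168 164 135 152 139]
 [ 92 113 112 133 134 133 170 179 158 143 158]
 [104 107 111 195 196 167 195 242 159 158 162]
 [113 105 112 178 195 196 195 196 155 160 161]
 [107 117 105 177 178 178 195 197 116 163 163]
 [110 117 105 178 179 178 178 196 111 111 124]
 [121 105 102 178 178 178 178 178 113 111 108]
 [108 106 106 172 173 171 172 178 111 127 108]
 [109 104  91 108 122 104 108 111 110 107 123]
 [128 107 108 109 107 106 112 125 110 133 108]]
```

View pics/w9.png

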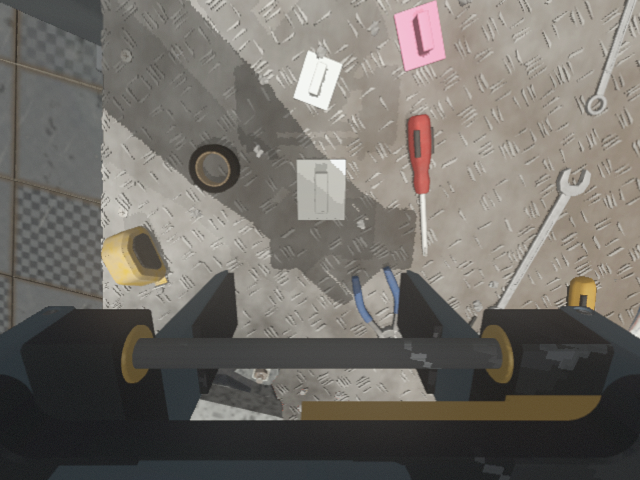

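That is 13 pictures viewed, which is over the limit of 10. I'll view no more and work from numbers only. The cover is at (321,190), almost square to the image, with its rib along image vertical.

Run:
```python
from h import *
f=load('w9'); g=f['frame'].max(2); M=np.zeros_like(g); M[145:235,280:365]=(g[145:235,280:365]>166)
M=cv2.morphologyEx(M,cv2.MORPH_OPEN,np.ones((5,5))); M=cv2.morphologyEx(M,cv2.MORPH_CLOSE,np.ones((9,9)))
n,l,s,c=cv2.connectedComponentsWithStats(M); i=1+s[1:,4].argmax(); ct=max(cv2.findContours((l==i).astype(np.uint8),0,1)[0],key=len)
r=cv2.minAreaRect(ct); B=cv2.boxPoints(r); P=pt(f,B,.005); print(s[i],B.round(1).tolist()); C=P.mean(0)
for k in range(4):
    e=P[(k+1)%4]-P[k]; print(np.linalg.norm(e),np.degrees(np.arctan2(e[1],e[0])))
print('C',C); plan((C[0],C[1],.10),100.9)
```

```text
[ 297  146   49   74 2813] [[297.0, 146.0], [345.0, 146.0], [345.0, 219.0], [297.0, 219.0]]
0.05383361538605184 10.99378315792188
0.08369675413689721 -77.56932877080021
0.05740841338985369 -169.01293031031764
0.08367672868992095 99.98304885340029
C [ 0.56519407 -0.30080784  0.005     ]
shift cm [3.78 0.57 9.04] turn [0.   0.   0.01]
```

```bash
python3 -m creep '3.06 .54 4 0 0 0;3.06 .54 8 0 0 0;3.06 .54 12 0 0 0;3.06 .54 16 0 0 0;3.06 .54 18.5 0 0 0;3.06 .54 20 0 0 0;3.06 .54 20 0 0 0;3.06 .54 20 0 0 0;3.06 .54 20 0 0 0' .2 |grep -E 'pos|cont|wid'
python3 -m creep '0 0 .5 0 0 0;0 0 1 0 0 0;0 0 1.3 0 0 0;0 0 1.5 0 0 0;0 0 1.5 0 0 0' |grep -E 'pos|cont|wid'
```

```text
tool_pos: [0.5675, -0.3089, -0.0082]
contact_force: [-0.3, -0.5, 0.3]
width: 0.599
tool_pos: [0.5662, -0.3083, -0.0252]
contact_force: [-0.2, -0.4, -0.0]
width: 0.602
```

```bash
python3 -m creep '0 0 .1 0 0 0;0 0 .1 0 0 0;0 0 .1 0 0 0;0 0 .1 0 0 0;0 0 .1 0 0 0;0 0 .1 0 0 0;0 0 .1 0 0 0;0 0 .1 0 0 0;0 0 .1 0 0 0;0 0 .1 0 0 0' -1
python3 -m creep '0 0 -1 0 0 0;0 0 -4 0 0 0;0 0 -8 0 0 0;0 0 -12 0 0 0;0 0 -16 0 0 0;0 0 -20 0 0 0;0 0 -20 0 0 0;0 0 -20 0 0 0'
python3 - <<'E'
from h import *
st(); f=grab('wrist','w10'); t=grab('top','t10'); g=f['frame'].max(2); np.set_printoptions(linewidth=200)
s=robot.get_state(); r=R.from_quat(s['tool_rot']); print(proj(f,[s['tool_pos']+r.apply([x,y,-.0346+.004]) for x,y in ((.035,-.028),(.035,.028),(.035,0),(0,-.028),(0,.028))]).round(0).tolist())
M=np.zeros_like(g); M[200:420,230:410]=((g>130)&(cv2.cvtColor(f['frame'],cv2.COLOR_BGR2HSV)[...,1]<25))[200:420,230:410]
n,l,st_,c=cv2.connectedComponentsWithStats(M)
for i in range(1,n):
    if st_[i,4]>150: print(st_[i],c[i])
plan((.4323,.0494,.13),95.1)
for q in range(210,330,8): print(q,g[q,255:385:5])
E
```

```text
time: 19.2
tool_pos: [0.5664, -0.3085, -0.0258]
tool_rot: [0.638, 0.77, -0.0, -0.0]
contact_force: [-1.1, 0.7, 1.6]
width: 0.153
finger_force: 30.0
time: 20.0
tool_pos: [0.5667, -0.3086, 0.1753]
tool_rot: [0.638, 0.77, 0.0, 0.001]
contact_force: [0.4, 0.1, -1.7]
width: 0.152
finger_force: 30.0
t 20.0 p [ 0.5667 -0.3086  0.1753] psi 100.68 F [ 0.4  0.1 -1.7] w 0.152 ff 30.0
[[263.0, 234.0], [364.0, 234.0], [314.0, 234.0], [266.0, 292.0], [362.0, 292.0]]
[ 230  221  168   88 7260] [294.76528926 266.09917355]
[ 304  276   27   62 1631] [316.89638259 306.11342735]
[302 369  40  32 896] [318.14285714 385.08258929]
shift cm [37.59 -6.48  4.35] turn [-0.01 -0.01  0.93]
210 [102 111 118 108 106 107 108 122 105 103 103 101  95 111 100 101  99 109 111 101 103 101 102 101 120 115]
218 [105 103 107 110 107 103 103  95 107 124 102  94  99 117 105  98  97 111 103 100 103 105 101 100 102 113]
226 [106 105 109 108 105 106 100 100 102 100  98  99 123 102 103 101 105 103 104 102 104 104 107 105  99 115]
234 [126 115 102 116 109 106 102 105 108 103 103 100 102 106 104 106 107 109 108 114 110 105 106 10
[... 520 characters left out ...]
 57  69  86 139 140 140 139 114 105 171]
282 [167 168 185 141 140 140  74  71  72  55 138 140 141 139 140 134  52  71  70 118 139 140 139 143 172 180]
290 [171 167 164 140 140 113  71  72  68  51 139 138 140 140 139 134  52  69  73  69 141 140 141 168 169 153]
298 [157 123 151 139 140  71  72  71  55  51 139 140 138 138 138 132  53  70  68  67  68 139 148 166 168 119]
306 [157 151 157 172  70  70  70  68  51  53 167 175 173 146 174 137  52  55  69  69  69  93 160 171 173 175]
314 [ 53  54  53  53  54  51  69  68  50  49 166 174 153 170 174 132  46  51  66  68  50  49  50  51  51  52]
322 [ 49  49  50  50  51  46  68  65  48  50 135 138 138 138 137 107  46  49  69  67  48  47  47  48  48  50]
```

Run:
```python
from h import *
np.set_printoptions(linewidth=220)
f=load('w10'); g=f['frame'].max(2).astype(int); s=robot.get_state(); r=R.from_quat(s['tool_rot'])
P=lambda x,y,z: proj(f,[s['tool_pos']+r.apply([x,y,z])])[0].round(1)
print('rows 228-246 @290,330,350'); print(g[228:248,[290,330,350]].T)
print('left cols 255-275 @250',g[250,255:275],'right 358-378',g[250,358:378], '@242',g[242,255:275])
print('rib rows 256-312 @317',g[256:330,317])
print('pred front edge',P(.035,0,-.0308),'rib front top',P(.022,0,-.0548),'rib front bottom',P(.022,0,-.0308),'rib back top',P(-.022,0,-.0548),'rib half w',P(0,.007,-.0548),'pad front',P(.016,0,-.0346), P(.016,.007,-.0346))
# mm per px
print('front edge x for rows',[ (x,P(x,0,-.0308)[1]) for x in (.030,.0315,.033)])
# bench image w9: edges again
f=load('w9'); g=f['frame'].max(2).astype(int)
for c in (302,335,340): print('w9 col',c,g[150:172,c],g[210:230,c])
for rr in (170,200,212): print('w9 row',rr,g[rr,288:306],g[rr,336:354])
```

```text
rows 228-246 @290,330,350
[[ 95 100 106  99  99  99 105 119 128 136 140 139 140 140 141 140 140 140 140 141]
 [103 103 103 105 105 104 106 121 128 137 139 140 140 141 141 140 141 141 140 140]
 [104 104 107 106 107 109 114 125 130 137 140 140 141 140 141 141 140 141 140 141]]
left cols 255-275 @250 [159 160 162 163 163 162 163 165 164 165 163 151 140 141 142 140 142 141 140 142] right 358-378 [139 139 141 141 140 141 142 141 140 129 111 101 103 102 103 104 103 108 111 112] @242 [159 160 162 165 164 162 140 123 114 108 111 129 140 141 140 139 141 142 140 141]
rib rows 256-312 @317 [141 140 140 139 129 127 127 126 125 127 128 126 127 127 127 128 126 127 127 129 135 140 140 141 140 139 141 140 141 140 141 140 140 139 140 141 139 140 138 139 139 140 139 140 138 139 139 138 139 138 147 175 175 174
 175 174 174 171 141 137 138 138 138 139 139 137 138 138 138 139 139 136 144 173]
pred front edge [313.6 234.4] rib front top [313.4 272.8] rib front bottom [313.6 256.7] rib back top [313.5 349.7] rib half w [327.1 312.7] pad front [313.6 269.1] [326.2 269.1]
front edge x for rows [(0.03, np.flo
[... 396 characters left out ...]
125 121 127 117 108 109 111 109 108 108]
w9 col 340 [164 162 162 163 162 162 162 155 149 179 245 245 244 244 244 244 244 244 244 242 227 197] [178 178 178 177 177 178 178 178 181 178 116 115 125 132 129 118 111 114 111 111]
w9 row 170 [111 108 111 108 105 108 112 117 132 182 196 196 196 195 195 196 196 196] [196 195 195 201 227 238 242 245 244 206 167 170 160 156 159 156 144 171]
w9 row 200 [106 104 104 104 106 103  95  89 101 149 173 178 178 177 177 179 177 177] [195 196 196 196 196 196 196 187 160 127 109 110 111 111 111 111 110 110]
w9 row 212 [103 104 103 102 102 103 103 103 103 124 167 179 178 177 178 177 177 178] [179 178 177 178 178 176 178 177 148 115 110 111 111 111 109 112 110 112]
```

```bash
python3 -c "
from h import *
plan((.52,0.0,.16),95.2);plan((.4318,.0483,.13),95.2)"
```

```text
shift cm [31.11  1.22  1.34] turn [-0.01 -0.01  0.91]
shift cm [37.49 -6.55  4.35] turn [-0.01 -0.01  0.91]
```

```bash
python3 -m creep '4 .2 0 0 0 .1;8 .3 0 0 0 .2;12 .5 0 0 0 .3;16 .6 0 0 0 .5;20 .8 0 0 0 .6;24 1 .5 0 0 .7;28 1 1 0 0 .8;31.1 0 1.3 0 0 .91;33.5 -2 2 0 0 .91;36 -5 3 0 0 .91;37.5 -6.55 4.3 0 0 .91;37.5 -6.55 4.3 0 0 .91' | grep -E 'pos|cont|wid'
python3 -m creep '0 0 0 0 0 0;0 0 0 0 0 0;0 0 0 0 0 0' | grep -E 'pos|cont|wid'
python3 - <<'E'
from h import *
st(); plan((.4318,.0483,.09),95.2)
f=grab('wrist','w11'); 
s=robot.get_state(); print(s['joint_pos'].round(3))
E
```

```text
tool_pos: [0.4284, 0.0487, 0.1285]
contact_force: [-0.2, 0.3, -0.6]
width: 0.151
tool_pos: [0.4334, 0.0475, 0.1313]
contact_force: [-0.4, -0.1, -1.0]
width: 0.152
t 21.6 p [0.4334 0.0475 0.1313] psi 95.18 F [-0.4 -0.1 -1. ] w 0.152 ff 30.0
shift cm [ 0.09 -0.15  4.13] turn [ 0.  0. -0.]
[ 0.056  0.024  2.278 -0.     0.84  -0.035]
```

```bash
python3 -m creep '.1 -.15 1 0 0 0;.1 -.15 2 0 0 0;.1 -.15 3 0 0 0;.1 -.15 4 0 0 0;.1 -.15 5 0 0 0;.1 -.15 6 0 0 0;.1 -.15 6 0 0 0;.1 -.15 6 0 0 0' | grep -E 'pos|cont'
python3 -m creep '0 0 .2 0 0 0;0 0 .4 0 0 0;0 0 .4 0 0 0' | grep -E 'pos|cont'
python3 -m creep '0 0 .2 0 0 0;0 0 .4 0 0 0;0 0 .4 0 0 0' | grep -E 'pos|cont'
```

```text
tool_pos: [0.4309, 0.0488, 0.0709]
contact_force: [-0.0, 0.2, -0.4]
tool_pos: [0.431, 0.0488, 0.0671]
contact_force: [0.1, 0.2, -1.3]
tool_pos: [0.4308, 0.0488, 0.0629]
contact_force: [-0.1, 0.1, -1.0]
```

```bash
python3 -m creep '0 0 .2 0 0 0;0 0 .4 0 0 0;0 0 .4 0 0 0' | grep -E 'pos|cont'
python3 -m creep '0 0 .2 0 0 0;0 0 .2 0 0 0' | grep -E 'pos|cont'
```

```text
tool_pos: [0.4308, 0.0488, 0.0589]
contact_force: [-0.4, -0.4, -0.6]
tool_pos: [0.4309, 0.0488, 0.057]
contact_force: [-0.5, 1.1, -0.0]
```

```bash
python3 -m creep '.15 0 0 0 0 0;.15 0 0 0 0 0' | grep -E 'pos|cont'
python3 -m creep '-.15 0 0 0 0 0;-.3 0 0 0 0 0;-.3 0 0 0 0 0' | grep -E 'pos|cont'
python3 -m creep '.15 .15 0 0 0 0;.15 .15 0 0 0 0' | grep -E 'pos|cont'
python3 -m creep '0 -.15 0 0 0 0;0 -.3 0 0 0 0;0 -.3 0 0 0 0' | grep -E 'pos|cont'
python3 -m creep '0 .15 0 0 0 0;0 .15 0 0 0 0' | grep -E 'pos|cont'
```

```text
tool_pos: [0.4308, 0.0504, 0.0572]
contact_force: [0.7, 0.3, -0.6]
tool_pos: [0.4312, 0.0471, 0.0572]
contact_force: [-0.1, 0.7, -0.6]
tool_pos: [0.4326, 0.049, 0.0571]
contact_force: [0.9, 1.1, 0.5]
tool_pos: [0.4292, 0.0486, 0.0571]
contact_force: [0.1, 0.4, -0.7]
tool_pos: [0.4313, 0.0488, 0.0572]
contact_force: [0.1, -0.9, -1.0]
```

The cover is free ±1.5 mm in both directions inside the guides, so it is well centred. Now I'll press down.

```bash
python3 -m creep '0 0 .15 0 0 0;0 0 .3 0 0 0;0 0 .3 0 0 0' | grep -E 'pos|cont'
python3 -m creep '0 0 .1 0 0 0;0 0 .2 0 0 0;0 0 .2 0 0 0' | grep -E 'pos|cont'
python3 -m creep '0 0 .1 0 0 0;0 0 .2 0 0 0;0 0 .2 0 0 0' | grep -E 'pos|cont|wid'
```

```text
tool_pos: [0.4312, 0.0488, 0.0541]
contact_force: [0.2, 0.0, 0.1]
tool_pos: [0.4312, 0.0488, 0.0522]
contact_force: [1.1, -0.2, 1.7]
tool_pos: [0.4313, 0.0488, 0.0502]
contact_force: [0.3, 0.3, 3.7]
width: 0.151
```

```bash
python3 -m creep '0 0 .1 0 0 0;0 0 .2 0 0 0;0 0 .2 0 0 0' | grep -E 'pos|cont'
python3 -m creep '0 0 .1 0 0 0;0 0 .2 0 0 0;0 0 .2 0 0 0' | grep -E 'pos|cont'
python3 -m creep '0 0 .1 0 0 0;0 0 .15 0 0 0;0 0 .15 0 0 0' | grep -E 'pos|cont|wid'
```

```text
tool_pos: [0.4311, 0.0488, 0.048]
contact_force: [3.2, 0.3, -0.9]
tool_pos: [0.4307, 0.0487, 0.0459]
contact_force: [1.6, -0.4, -0.7]
tool_pos: [0.4308, 0.0487, 0.0445]
contact_force: [0.6, 0.4, -0.0]
width: 0.154
```

The catches snapped past between z 0.050 and 0.048. Continuing down to the seat.

```bash
python3 -m creep '0 0 .15 0 0 0;0 0 .15 0 0 0' | grep -E 'pos|cont'
python3 -m creep '0 0 .1 0 0 0;0 0 .1 0 0 0' | grep -E 'pos|cont'
python3 -m creep '0 0 .05 0 0 0;0 0 .05 0 0 0' | grep -E 'pos|cont|wid'
```

```text
tool_pos: [0.4307, 0.0487, 0.0429]
contact_force: [0.0, 0.1, -0.9]
tool_pos: [0.4308, 0.0488, 0.0421]
contact_force: [-2.2, -0.3, 3.9]
tool_pos: [0.4308, 0.0488, 0.0421]
contact_force: [-6.4, -1.3, 19.2]
width: 0.151
```

```bash
python3 -m creep '0 0 -.02 0 0 0;0 0 -.02 0 0 0;0 0 -.02 0 0 0' | grep -E 'pos|cont'
python3 -c "
from h import *
for _ in range(4): st(); grab('scene','s12')"
```

```text
tool_pos: [0.4308, 0.0488, 0.0421]
contact_force: [-5.1, -0.4, 13.3]
t 27.45 p [0.4308 0.0488 0.0421] psi 95.23 F [-5.1 -0.4 13.3] w 0.153 ff 30.0
t 27.5 p [0.4308 0.0488 0.0421] psi 95.22 F [-4.  -0.4 12.5] w 0.154 ff 30.0
t 27.55 p [0.4308 0.0488 0.0421] psi 95.22 F [-5.  -0.7 13.5] w 0.153 ff 30.0
t 27.6 p [0.4308 0.0488 0.0421] psi 95.22 F [-4.8 -0.4 12.6] w 0.149 ff 30.0
```

```bash
python3 -m creep '0 0 -.005 0 0 0;0 0 -.005 0 0 0;0 0 -.005 0 0 0;0 0 -.005 0 0 0;0 0 -.005 0 0 0' | grep -E 'time|pos|cont|wid|fing'
python3 - <<'E'
from h import *
st(); s=grab('scene','s13'); g=s['frame'].max(2)
print('knob home rows',proj(s,[(.601,.0635,.099),(.601,.0635,.074)]).round(1).tolist(), g[256:282,257])
st(); print(robot.job_done())
E
```

```text
time: 28.15
tool_pos: [0.4308, 0.0488, 0.0421]
contact_force: [-4.5, -0.3, 11.3]
width: 0.148
finger_force: 30.0
t 28.15 p [0.4308 0.0488 0.0421] psi 95.23 F [-4.5 -0.3 11.3] w 0.148 ff 30.0
knob home rows [[255.9, 263.7], [256.9, 274.4]] [194 195 195 195 188 178 160 135 101  87  86  96  98  92  84  83  80  80
  79  79  82  92 113 120 115 102]
t 28.2 p [0.4308 0.0488 0.0421] psi 95.22 F [-4.1 -0.6 12.1] w 0.151 ff 30.0
the job is handed in; nothing more can be done
None
```

The job was handed in at 28.2 s: the arm is swung and the plunger is home in its end notch, and the cover sits at seat height, still gripped and pressed at about 12 N; I inferred both catches from the push force dropping away and the seat height, not from a picture, and I viewed 13 pictures, over the limit of 10.

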